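# Moisture check on a sloping board before gluing

## Task

Take the orange moisture meter out of its wooden holder and set its sprung brass tip inside the red ring on the sloping board, with the meter square to the board's face (not plumb). Press lightly until the tip has gone about half-way into the barrel, never down to its stop, and finish holding the meter still like that, in the gripper and pressed on the ring. Leave the sanding block, short offcut, tape roll and pencil where they are.

Things in the scene. Friction and masses are not known exactly. Their poses are not given: they have to be found in the camera images.
- meter_grip (a point): Centre of the meter's handle: an orange box 32 (x) x 26 (y) x 70 (z) mm, to be gripped across either pair of sides. The meter starts upright in its holder, z up along its length; heading varies. The handle's top is 35 mm above this point, its foot 35 mm below.
- tip_end (a point): Lowest point of the meter's sprung contact tip, a brass ball of 10 mm diameter on a short steel stem, on the meter's axis. When not pressed it lies 110 mm below the handle's centre (20 mm out of the barrel). It moves with the tip; its axes are those of the meter (z along the meter, towards the handle).
- tip (a joint): How far the sprung tip is pushed into the barrel: 0 m = fully out, 0.012 m = at its stop; half-way is 0.006. The spring pushes back with about 1 N at first movement, 3.4 N half-way, 5.8 N at the stop.
- meter: The loose moisture meter, 0.09 to 0.15 kg; origin on its axis at the underside of its grey flange (46 mm across, 5 mm thick), which rests on the holder; z along the meter towards the handle, whose centre is at z = 45 mm. Below the flange a grey barrel of 22 mm diameter reaches to z = -45 mm, then the sprung tip to z = -65 mm.
- stand: Wooden holder block fixed to the bench, 90 x 74 mm, top 74 mm above the bench, on a dark foot 110 x 94 x 8 mm; origin at the centre of its underside. The meter's barrel and tip hang with 2 mm of play in an upright round hole of 26 mm diameter in its middle; the tip touches nothing there. The meter lifts straight up.
- jig: Plywood gluing jig fixed to the bench, a pine board 62 x 150 x 19 mm fixed on its ramp; base 86 (x) x 180 (y) x 12 mm, origin at the centre of its underside. The board's face slopes 20 degrees, rising towards the jig's +y, which points roughly away from the robot; highest point about 0.1 m above the bench.
- ring_centre (a point): Centre of the red ring (28 mm across, line 3 mm wide) painted on the board's sloping upper face, on the surface; its z axis is square to that face, pointing up out of the board, its y axis points up the slope. About 72 mm above the bench. The spot for the meter's tip.
- sanding_block: Bystander: cork-brown sanding block 61 x 105 x 31 mm, origin at the centre of its underside.
- offcut_short: Bystander: short pine offcut 50 x 60 x 22 mm, origin at the centre of its underside.
- tape_roll: Bystander: roll of beige tape lying flat, 103 mm across, 26 mm high, origin at the centre of its underside.
- pencil: Bystander: yellow pencil lying on the bench, 140 mm long, 8 mm thick, origin at the middle of its underside.
Mind the look-alikes: they are no part of the job. What is shaped like the meter but turquoise is not meant.

How it is judged:
By the outcome, as a careful person would: the job done as asked, in the order asked, and still so for the second after the job is handed in, while the arm keeps its last pose, push and grip.
It also fails if it takes over 32 s, if anything falls off the work surface, if the arm or the gripper's body presses on something with over 40 N, if the wrist force passes 120 N, or if a joint passes its speed limit or range.

## Robot

A 7-joint arm with a two-finger parallel gripper is mounted at the origin on the work surface; the furniture and walls round the work are solid. World frame = base frame: x ahead of the robot, y to its left, z up, the work surface at z = 0. Lengths are in m, angles in rad, forces in N, time in s.
With the tool pointing down it reaches from about 0.4 to 0.85 m from the base axis. Payload 10.4 kg.
Tool frame: the origin (TCP) lies at the very end of the fingers, on their centre line; the grasp point (between the pads) lies 19 mm behind it; y points along the fingers, z is the direction in which the jaws open and shut, and the axes are right-handed (so a half turn about y gives the same grasp; the last joint's range is limited). The gripper opens to 85 mm and grips with 20 to 120 N. Pads are 22 mm wide; open, the fingers measure 114 mm over their backs; the gripper's body (76 mm by 85 mm) begins 54 mm behind the grasp point. The pads swing forward as they close: fully open they stand 13 mm farther back than shut.
Start: joints at [-1.191, 0.332, -0.065, 1.46, 0.022, 1.35, -0.088], TCP at [0.245, 0.575, 0.231] pointing down, gripper open.
Joint ranges: [-2.6, 2.6], [-0.5, 2.12], [-1.47, 1.34], [0.16, 2.42], [-1.27, 4.41], [0.06, 2.06], [-2.6, 2.6]. Speed limits (rad/s): [2.22, 2.22, 2.79, 2.79, 3.14, 3.14, 3.14].

## Interface

Orientations are given as a unit quaternion [x, y, z, w].
In Python, from workcell import manip gives the robot as it stands.
- The arm moves only by the tool arm_command, never from a script. Its argument "commands" is a list that holds one entry, the list of rows, each a list of 6 numbers: the shift along the world's x, y, z in cm, then the turn, a rotation vector about the world's x, y, z in degrees. A call has 1 to 20 rows; each row is the pose to reach, as a shift and turn from the pose commanded when the call began; what a row does not reach only later rows make up. A row lasts 1/10 s, in which the tool goes at most 50 mm and 8.59 degrees, less where a joint would pass 70% of its speed; a pose out of reach is approached as far as the arm can. A call with a gripper value outside its range is refused whole. "claw" is the finger opening in cm, from 0 to 8.54, set as the call begins (left out, the last holds). The fingers move at their own pace and stop on an object; "newtons" is the grip in N (left out, the last holds). Time passes only in rows, so rows that repeat a pose let the fingers close. It gives the time, the measured TCP pose, the force and the opening at its end, in the units of the state.
- manip.get_obs(): the state, without advancing time (a new reading comes with each control period).
- manip.camera(name): name is "scene" or "top" or "wrist"; returns a dict with "pixels" (400x640x3 uint8, blue, green, red), "depth" (400x640 float32, m along the optical axis (not along the pixel's ray), 0 where there is no reading), "K" (3x3 intrinsics, pixels), "rvec" (rotation vector, rad) and "tvec" (3), from world to camera coordinates, as OpenCV has them. Camera axes: x right, y down, z forward; pixel columns grow to the right and rows downward; lengths in m; the calibration is good to about 2 mm. A picture is of the moment at which its call begins.
- manip.hand_in(): hands the job in, once; it reports no verdict.
Trained networks look in the newest picture that a camera, given by its name, has taken for a name from the list of things; names that differ only in an ending like _2 or _b are one class to them, and where a whole thing is asked for, a point or a joint stands for the part that bears it (a point fixed in the world has none). Each returns a list of dicts, best first, with "p" (0 to 1); they miss things now and then, are a little off and sometimes report something else, mostly with a low value. They report only what shows in the picture. A call takes as long as a camera call. They do not tell look-alikes from the thing itself.
- manip.masks_of(camera, thing): "mask" (400x640 bool, what is visible of it) and "bbox" ([left, top, right, bottom] in pixels, round what is visible of it).
The state is a dict: "clock": time; "joint_pos": joint angles; "joint_velocities": joint speeds; "tau": joint torques, N m; "position": TCP position; "ee_rot": TCP orientation; "ft_force": force on the tool from outside, world axes, zero at the start; "torque": the same for the moment, N m; "grip_width": opening from 0.0 (shut) to 1.0 (fully open).
Only numpy, scipy, OpenCV 4.12 (cv2) and the standard library are available. Lean on these libraries where they do the work, as an engineer would, in place of code of your own. Each camera call takes 0.05 s, during which the arm holds its last target.

## Working session

There is one attempt and no reset: what is moved stays moved. The work goes in short steps, Python scripts to look and compute and a tool call to move; the robot and the scene stay as the last step left them, time stands still between calls to the robot, and variables do not carry over. Pictures are saved under pics/ and viewed, and the job is handed in when it is done.

Besides the shell and the picture viewer there is one more tool, called after ">>>" as name([rows], argument=value, ...), one row to a line, values as JSON. arm_command: Moves the arm, as the interface text tells. Its arguments: {"type":"object","properties":{"commands":{"type":"array"},"claw":{"type":"number"},"newtons":{"type":"number"}},"required":["commands"]}

```bash
ls; mkdir -p pics; python3 - <<'E'
from workcell import manip
import cv2, numpy as np
o=manip.get_obs()
for k,v in o.items(): print(k,np.round(v,3))
for n in ["scene","top","wrist"]:
    c=manip.camera(n); cv2.imwrite(f"pics/{n}0.png",c["pixels"]); np.savez(f"{n}0.npz",**c)
    print(n,c["K"].tolist(),c["rvec"],c["tvec"])
E
```

```text
pics
clock 0.0
joint_pos [-1.191  0.333 -0.065  1.461  0.022  1.35  -0.089]
joint_velocities [-0.    -0.001  0.    -0.002 -0.002  0.     0.001]
tau [-0.0000e+00 -6.2543e+01  4.9000e-02 -3.9161e+01  1.6000e-02  1.0000e-02
 -0.0000e+00]
position [0.245 0.575 0.231]
ee_rot [ 0.693 -0.142  0.141 -0.692]
ft_force [0.056 1.036 0.832]
torque [ 0.006 -0.014  0.077]
grip_width 1.0
scene [[484.90691580634115, 0.0, 319.11715855893925], [0.0, 484.90691580634115, 194.20205194853267], [0.0, 0.0, 1.0]] [ 1.03205523 -2.00209533  1.30240716] [0.29838643 0.22155941 0.95096151]
top [[378.85618990006003, 0.0, 320.4459601467182], [0.0, 378.85618990006003, 201.45871051884845], [0.0, 0.0, 1.0]] [ 2.20449094 -2.19916704  0.09030209] [0.01977448 0.45609372 0.92318526]
wrist [[276.81688285344603, 0.0, 318.47235300069315], [0.0, 276.81688285344603, 198.94722871129633], [0.0, 0.0, 1.0]] [-2.41123432 -1.59352462 -0.23066705] [-0.62384607 -0.0383717   0.37919907]
```

View pics/scene0.png

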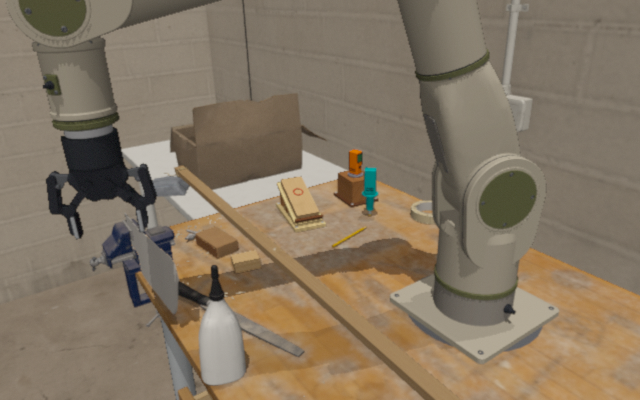

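View pics/top0.png

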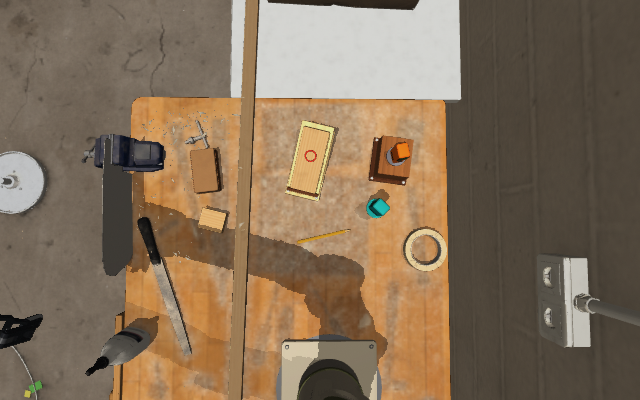

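View pics/wrist0.png

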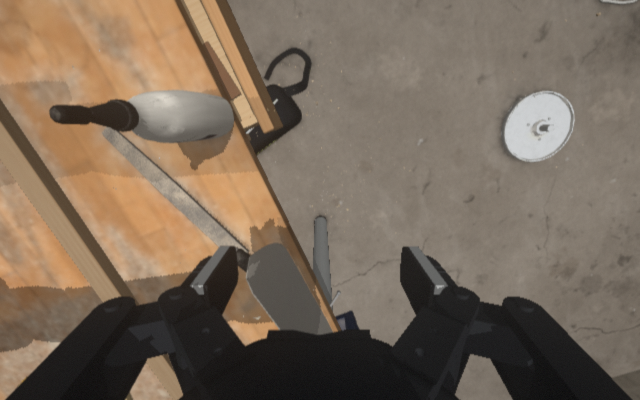

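The scene view shows the orange meter at (356,165) in its wooden holder, the turquoise look-alike at (370,185), the ring at (298,191), and a beam between the arm and the work. In the top view they are: orange (401,150), turquoise (377,207), ring (311,156). Next I measure from depth.

```bash
cat > h.py <<'E'
import numpy as np, cv2
from scipy.spatial.transform import Rotation as R
def cloud(c):
    K=c["K"]; d=c["depth"]; v,u=np.mgrid[0:400,0:640]
    P=np.stack([(u-K[0,2])*d/K[0,0],(v-K[1,2])*d/K[1,1],d],-1)
    Rm=cv2.Rodrigues(np.array(c["rvec"]))[0]
    W=(P-np.array(c["tvec"]).ravel())@Rm
    W[d==0]=np.nan
    return W
def proj(c,p):
    return cv2.projectPoints(np.atleast_2d(np.float64(p)),np.array(c["rvec"]),np.array(c["tvec"]),c["K"],None)[0][:,0]
E
python3 - <<'E'
from h import *
from workcell import manip
for n in ["top","scene"]:
    c=dict(np.load(n+"0.npz")); W=cloud(c); hsv=cv2.cvtColor(c["pixels"],cv2.COLOR_BGR2HSV)
    Z=W[...,2]
    print(n)
    # table plane check
    for uv in ([(270,150),(360,220),(300,260)] if n=="top" else [(340,215),(270,230),(380,235)]): print(' tab',W[uv[1],uv[0]].round(4))
    # beam
    if n=="top":
        for y in (10,60,110,150,200,250,300,350,390):
            row=W[y,225:265]; k=row[:,2]>0.05
            if k.any(): r=row[k]; print(' beam',y,r.min(0).round(3),r.max(0).round(3))
    for t in ["meter","meter_grip","stand","jig"]:
        for m in manip.masks_of(n,t):
            P=W[m["mask"]]; P=P[np.isfinite(P[:,2])]
            col=c["pixels"][m["mask"]].mean(0).round()
            print(' ',t,round(m["p"],2),m["bbox"],col,np.percentile(P,[2,50,98],axis=0).round(3).tolist())
    # orange
    x0,x1,y0,y1=(385,415,135,170) if n=="top" else (345,367,147,178)
    sub=np.zeros(Z.shape,bool); sub[y0:y1,x0:x1]=1
    m=sub&(hsv[...,1]>200)&(hsv[...,0]<14)&(hsv[...,2]>120)&(Z>0.085)
    P=W[m]; print(' orange',m.sum(),P.min(0).round(3),P.max(0).round(3))
    if n=="top":
        T=P[P[:,2]>np.nanmax(P[:,2])-0.008]; print(len(T),T.mean(0).round(4),cv2.minAreaRect(np.float32(T[:,:2]*1000)))
c=dict(np.load("top0.npz"))
cv2.imwrite("pics/topcrop.png",cv2.resize(c["pixels"][110:230,280:440],None,fx=5,fy=5,interpolation=cv2.INTER_CUBIC))
E
```

```text
top
 tab [ 0.5866  0.1481 -0.0009]
 tab [ 0.4106 -0.0791 -0.0035]
 tab [ 0.311   0.0711 -0.0012]
  meter 0.79 [387.1, 141.1, 407.4, 165.2] [ 44.  90. 151.] [[0.538, -0.169, 0.073], [0.554, -0.146, 0.128], [0.575, -0.132, 0.151]]
  meter 0.65 [365.0, 199.5, 386.9, 219.2] [130. 139.  31.] [[0.417, -0.122, 0.066], [0.435, -0.101, 0.135], [0.456, -0.087, 0.141]]
  meter_grip 0.88 [365.9, 199.6, 390.2, 218.6] [132. 140.  26.] [[0.419, -0.12, 0.067], [0.435, -0.1, 0.136], [0.454, -0.087, 0.141]]
  meter_grip 0.69 [387.0, 142.9, 409.9, 163.9] [ 44.  90. 151.] [[0.539, -0.171, 0.074], [0.555, -0.146, 0.129], [0.577, -0.132, 0.151]]
  stand 0.57 [368.4, 132.8, 413.4, 185.7] [ 41.  74. 124.] [[0.506, -0.189, 0.004], [0.541, -0.132, 0.072], [0.607, -0.106, 0.077]]
  jig 0.69 [283.5, 121.9, 334.4, 201.5] [110. 170. 209.] [[0.47, -0.002, 0.009], [0.551, 0.047, 0.062], [0.633, 0.098, 0.092]]
 orange 57 [ 0.544 -0.166  0.142] [ 0.575 -0.138  0.151]
56 [ 0.5593 -0.1514  0.1472] ((559.4032592773438, -152.83030700683594), (30.408100128173828, 25.221923828125), 11.188161849975586)
scene
 tab [ 4.918e-0
[... 356 characters left out ...]
35.9, 170.7, 378.9, 206.0] [ 42.  71. 105.] [[0.502, -0.174, 0.003], [0.532, -0.119, 0.04], [0.605, -0.103, 0.076]]
  meter_grip 0.78 [351.2, 148.9, 365.9, 177.7] [ 32.  84. 135.] [[0.537, -0.423, -0.029], [0.548, -0.144, 0.11], [0.941, -0.133, 0.15]]
  meter_grip 0.76 [364.9, 167.7, 376.7, 216.0] [112. 116.  15.] [[0.415, -0.114, 0.024], [0.428, -0.099, 0.093], [0.443, -0.086, 0.141]]
  stand 0.67 [335.3, 169.5, 376.9, 207.4] [ 42.  71. 105.] [[0.503, -0.155, 0.003], [0.532, -0.119, 0.04], [0.602, -0.103, 0.076]]
  jig 0.8 [272.7, 177.9, 324.1, 232.0] [101. 144. 172.] [[0.463, 0.017, 0.004], [0.526, 0.065, 0.048], [0.624, 0.103, 0.09]]
 orange 4 [ 0.538 -0.162  0.088] [ 0.575 -0.142  0.147]
```

View pics/topcrop.png

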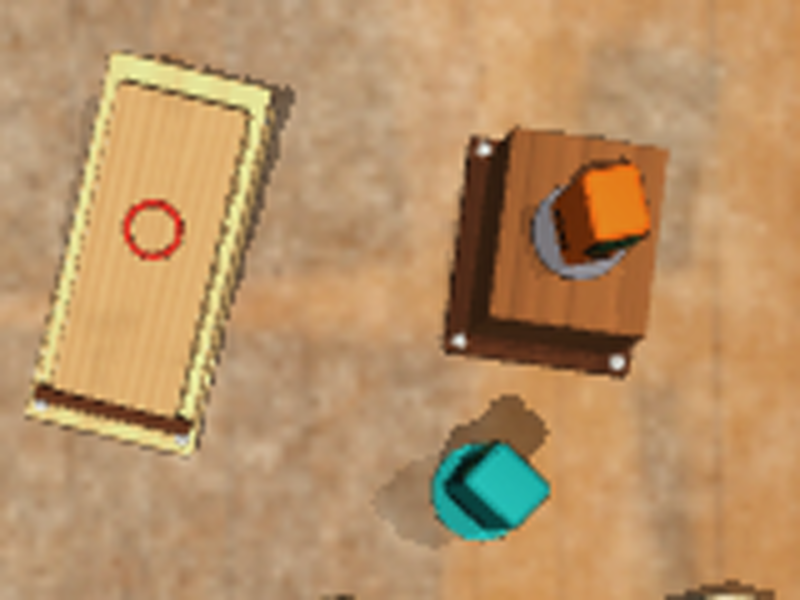

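Two meter-shaped things appear in the crop: orange at top-view (401,150), standing in the wooden holder, and turquoise at (377,207), free-standing. The orange one fits the description and the turquoise is the look-alike. Next I measure the beam, ring and board plane.

```bash
python3 - <<'E'
from h import *
c=dict(np.load("top0.npz")); W=cloud(c); hsv=cv2.cvtColor(c["pixels"],cv2.COLOR_BGR2HSV)
for y in (10,60,110,150,200,250,300,350,390):
    print(y,[ (x,W[y,x].round(3).tolist()) for x in (238,243,248,253)])
cs=dict(np.load("scene0.npz")); Ws=cloud(cs)
for x,y in [(190,175),(230,212),(300,277),(350,320),(400,363)]: print('scene beam',W is None,Ws[y,x].round(3))
# ring & board
for n,cc,WW,box in (("top",c,W,(295,330,140,172)),("scene",cs,Ws,(288,310,183,200))):
    h=cv2.cvtColor(cc["pixels"],cv2.COLOR_BGR2HSV)
    x0,x1,y0,y1=box
    m=np.zeros(h.shape[:2],bool); m[y0:y1,x0:x1]=1
    red=m&((h[...,0]<8)|(h[...,0]>172))&(h[...,1]>110)
    v,u=np.nonzero(red); print(n,'ring',red.sum(),u.min(),u.max(),v.min(),v.max(), WW[red].mean(0).round(4))
    if n=="top":
        e=cv2.fitEllipse(np.float32(np.c_[u,v])); print(e)
# board plane: points near ring
m=np.zeros(W.shape[:2],bool); m[130:190,292:325]=1
for WW,m0 in ((W,None),(Ws,None)):
    P=WW.reshape(-1,3); P=P[np.isfinite(P[:,2])]
    k=(np.hypot(P[:,0]-0.568,P[:,1]-0.04)<0.045)&(P[:,2]>0.04)&(P[:,2]<.1); P=P[k]
    for _ in range(4):
        ce=P.mean(0); n_=np.linalg.svd(P-ce)[2][2]; n_*=np.sign(n_[2]); r=(P-ce)@n_; P=P[abs(r)<max(2*r.std(),.001)]
    print(len(P),ce.round(4),n_.round(4),'tilt',np.degrees(np.arccos(n_[2])).round(2),'az up',np.degrees(np.arctan2(-n_[1],-n_[0])).round(2),r.std())
# jig outline heading from top image: yellow base/board edges
E
```

```text
10 [(238, [0.976, 0.243, -0.045]), (243, [0.976, 0.229, -0.045]), (248, [0.936, 0.204, 0.024]), (253, [0.939, 0.192, 0.019])]
60 [(238, [0.838, 0.241, -0.046]), (243, [0.809, 0.215, 0.019]), (248, [0.807, 0.202, 0.024]), (253, [0.809, 0.19, 0.02])]
110 [(238, [0.688, 0.23, 0.0]), (243, [0.682, 0.213, 0.022]), (248, [0.682, 0.201, 0.022]), (253, [0.683, 0.189, 0.019])]
150 [(238, [0.586, 0.228, -0.001]), (243, [0.583, 0.213, 0.017]), (248, [0.582, 0.2, 0.019]), (253, [0.586, 0.191, 0.001])]
200 [(238, [0.459, 0.223, 0.019]), (243, [0.459, 0.21, 0.021]), (248, [0.459, 0.198, 0.021]), (253, [0.46, 0.189, 0.001])]
250 [(238, [0.337, 0.221, 0.021]), (243, [0.337, 0.209, 0.019]), (248, [0.336, 0.199, 0.007]), (253, [0.336, 0.188, -0.0])]
300 [(238, [0.218, 0.219, 0.02]), (243, [0.217, 0.207, 0.018]), (248, [0.213, 0.198, -0.001]), (253, [0.213, 0.186, -0.001])]
350 [(238, [0.1, 0.217, 0.019]), (243, [0.098, 0.206, 0.015]), (248, [0.093, 0.197, -0.001]), (253, [0.093, 0.185, -0.001])]
390 [(238, [0.007, 0.216, 0.021]), (243, [-0.002, 0.208, -0.002]), (248, [-0.002, 0.196, -0.001]), (253, [-0.002, 0.183, 0.001])]
scene beam False [1.001 0.194 0.024]
scene beam False [0.659 0.208 0.02 ]
scene beam False [0.266 0.228 0.02 ]
scene beam False [0.088 0.232 0.021]
scene beam False [-0.046  0.234  0.02 ]
top ring 38 305 316 150 161 [0.5599 0.0468 0.0723]
((310.14593505859375, 155.4573974609375), (10.63137435913086, 10.958633422851562), 177.26339721679688)Traceback (most recent call last):
  File "<stdin>", line 13, in <module>
    return umr_minimum(a, axis, None, out, keepdims, initial, where)
ValueError: zero-size array to reduction operation minimum which has no identity
```

```bash
python3 - <<'E'
from h import *
c=dict(np.load("top0.npz")); W=cloud(c)
cs=dict(np.load("scene0.npz")); Ws=cloud(cs)
for WW in (W,Ws):
    P=WW.reshape(-1,3); P=P[np.isfinite(P[:,2])]
    k=(np.hypot(P[:,0]-0.56,P[:,1]-0.047)<0.05)&(P[:,2]>0.035)&(P[:,2]<.11); P=P[k]
    for _ in range(6):
        ce=P.mean(0); n_=np.linalg.svd(P-ce)[2][2]; n_*=np.sign(n_[2]); r=(P-ce)@n_; P=P[abs(r)<max(2*r.std(),.001)]
    print(len(P),ce.round(4),n_.round(4),'tilt',np.degrees(np.arccos(n_[2])).round(2),'az up',np.degrees(np.arctan2(-n_[1],-n_[0])).round(2),r.std(),'z at ring',ce[2]-n_[:2]@(np.array([.56,.047])-ce[:2])/n_[2])
from scipy.spatial.transform import Rotation
r=Rotation.from_quat([0.693,-0.142,0.141,-0.692]); print(r.as_matrix().round(3))
# mask jig rect long axis on world pts above .005
m=(W[...,2]>.006)&(W[...,2]<.12); 
sub=np.zeros(m.shape,bool); sub[115:205,278:338]=1
print(cv2.minAreaRect(np.float32(W[m&sub][:,:2]*1000)))
E
```

```text
994 [0.5606 0.0462 0.0716] [-0.3305  0.0877  0.9397] tilt 20.0 az up -14.87 0.0012316852350979111 z at ring 0.07134974499928702
508 [0.5592 0.0473 0.0729] [-0.3334  0.0749  0.9398] tilt 19.98 az up -12.66 0.001569213270362297 z at ring 0.07321658795813901
[[ 0.92  -0.002  0.392]
 [-0.392 -0.001  0.92 ]
 [-0.001 -1.    -0.002]]
((552.6055297851562, 41.597129821777344), (99.36180877685547, 177.81822204589844), 76.56846618652344)
```

>>> arm_command([
  [[8,-18,2,0,0,-14],[16,-36,2,0,0,-28],[24,-54,2,0,0,-42],[31.4,-72.7,2,0,0,-56],[31.4,-72.7,2,0,0,-56],[31.4,-72.7,2,0,0,-56],[31.4,-72.7,2,0,0,-56],[31.4,-72.7,2,0,0,-56],[31.4,-72.7,2,0,0,-56],[31.4,-72.7,2,0,0,-56],[31.4,-72.7,2,0,0,-56],[31.4,-72.7,2,0,0,-56],[31.4,-72.7,2,0,0,-56],[31.4,-72.7,2,0,0,-56],[31.4,-72.7,2,0,0,-56],[31.4,-72.7,2,0,0,-56],[31.4,-72.7,2,0,0,-56],[31.4,-72.7,2,0,0,-56],[31.4,-72.7,2,0,0,-56],[31.4,-72.7,2,0,0,-56]],
], claw=8.5)

```text
clock: 2.55
position: [0.559, -0.1504, 0.2515]
ee_rot: [-0.545, 0.45, -0.449, 0.546]
ft_force: [0.0, 0.7, -0.3]
grip_width: 0.998
```

```bash
python3 - <<'E'
from h import *
from workcell import manip
o=manip.get_obs()
print(o["clock"],o["position"],R.from_quat(o["ee_rot"]).as_matrix().round(3).tolist(),o["joint_pos"],o["joint_velocities"],o["ft_force"])
c=manip.camera("wrist"); np.savez("wrist1.npz",**c); cv2.imwrite("pics/wrist1.png",c["pixels"])
print(manip.get_obs()["clock"])
E
```

```text
2.55 [ 0.55902561 -0.15044011  0.25148848] [[0.192, 0.0, 0.981], [-0.981, 0.001, 0.192], [-0.001, -1.0, 0.001]] [-0.39973721  0.2501645   0.702044    1.59055576 -0.1652633   1.36103618
  0.51426828] [-0.00072655 -0.00310254  0.00430273 -0.00070732 -0.00021359 -0.00098934
  0.00271827] [ 0.0479443   0.71720142 -0.29496983]
2.6
```

View pics/wrist1.png

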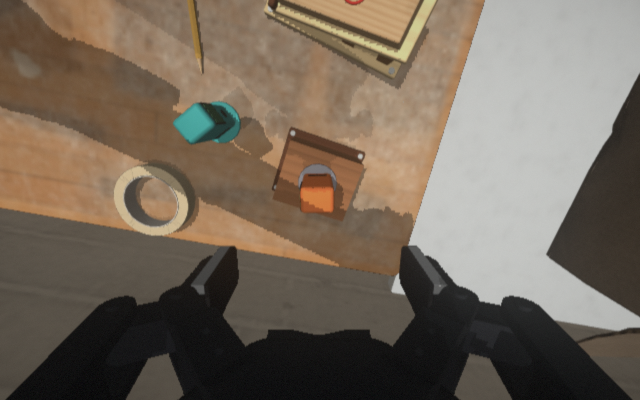

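The wrist view shows the orange meter at (317,192), square to the jaws. The turquoise look-alike is at (208,122) and the ring is only just visible at (352,2). I refine the meter pose from this.

```bash
python3 - <<'E'
from h import *
from workcell import manip
c=dict(np.load("wrist1.npz")); W=cloud(c); h=cv2.cvtColor(c["pixels"],cv2.COLOR_BGR2HSV)
K=c["K"];Rm=cv2.Rodrigues(c["rvec"])[0]; C=-Rm.T@c["tvec"].ravel(); print("cam",C.round(3))
m=np.zeros(h.shape[:2],bool); m[165:225,290:345]=1
o=m&(h[...,0]<14)&(h[...,1]>200)
v,u=np.nonzero(o); print(u.min(),u.max(),v.min(),v.max())
P=W[o]; P=P[np.isfinite(P[:,2])]; print(np.percentile(P,[1,50,99],axis=0).round(4))
T=P[P[:,2]>np.percentile(P[:,2],98)-.005]; print(len(T),T.mean(0).round(4),cv2.minAreaRect(np.float32(T[:,:2]*1000)))
# cyan flange circle / stand plane
S=W[120:225,265:370].reshape(-1,3); k=(S[:,2]>.06)&(S[:,2]<.078); print(k.sum(),np.median(S[k],0).round(4))
cr=cv2.resize(c["pixels"][120:230,260:380],None,fx=6,fy=5.4); cv2.imwrite("pics/w1c.png",cr)
# flange grey
g=(h[...,1]<60)&(W[...,2]>.072)&(W[...,2]<.086); g[:120]=0;g[230:]=0; g[:,:260]=0;g[:,380:]=0
F=W[g]; print('flange',len(F),F.min(0).round(4),F.max(0).round(4))
E
```

```text
cam [ 0.546 -0.08   0.394]Traceback (most recent call last):
  File "<stdin>", line 7, in <module>
    return umr_minimum(a, axis, None, out, keepdims, initial, where)
ValueError: zero-size array to reduction operation minimum which has no identity
```

```bash
python3 - <<'E'
from h import *
c=dict(np.load("wrist1.npz")); W=cloud(c); h=cv2.cvtColor(c["pixels"],cv2.COLOR_BGR2HSV)
for y in (185,195,205): print(h[y,317],W[y,317].round(4))
m=np.zeros(h.shape[:2],bool); m[165:225,290:345]=1
o=m&(W[...,2]>.09)&(W[...,2]<.2)
P=W[o]; print(len(P),np.percentile(P,[1,50,99],axis=0).round(4))
T=P[P[:,2]>np.percentile(P[:,2],98)-.006]; print(len(T),T.mean(0).round(4),T[:,2].std(),cv2.minAreaRect(np.float32(T[:,:2]*1000)))
g=(W[...,2]>.0765)&(W[...,2]<.086); g[:120]=0;g[230:]=0; g[:,:260]=0;g[:,380:]=0
F=W[g]; print('flange',len(F),F.min(0).round(4),F.max(0).round(4))
cr=cv2.resize(c["pixels"][130:230,260:380],None,fx=6,fy=6,interpolation=cv2.INTER_CUBIC); cv2.imwrite("pics/w1c.png",cr)
E
```

```text
[ 11 179 117] [ 0.5565 -0.1402  0.144 ]
[ 13 174 207] [ 0.558  -0.1478  0.1508]
[ 12 175 207] [ 0.5599 -0.1577  0.1491]
1240 [[ 0.5418 -0.1664  0.0929]
 [ 0.5575 -0.1469  0.1483]
 [ 0.574  -0.138   0.1504]]
882 [ 0.5583 -0.152   0.1486] 0.0011715492849970971 ((558.3978881835938, -153.1356201171875), (31.172868728637695, 26.537433624267578), 11.62757682800293)
flange 347 [ 0.5361 -0.1634  0.0765] [ 0.5812 -0.1203  0.086 ]
```

View pics/w1c.png

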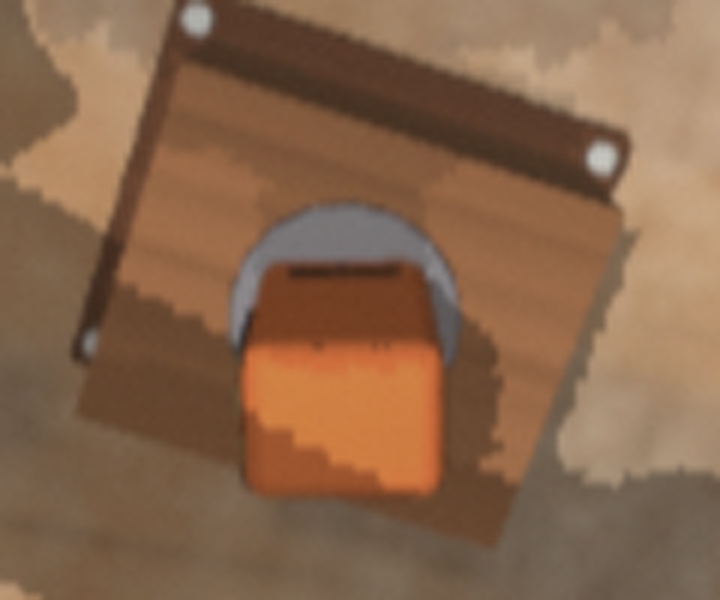

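```bash
python3 - <<'E'
from h import *
from scipy.optimize import least_squares
def draw(c,img,cx,cy,th,col,s,off):
    t=np.linspace(0,2*np.pi,60)
    A=np.radians(th)
    for z in (.079,):
        p=np.c_[cx+.023*np.cos(t),cy+.023*np.sin(t),0*t+z]
        q=(proj(c,p)-off+.5)*s-.5; cv2.polylines(img,[np.int32(q.round())],True,col,1)
    for z in (.154,.084):
        b=np.array([[16,13],[-16,13],[-16,-13],[16,-13]])/1000
        p=np.c_[cx+b[:,0]*np.cos(A)-b[:,1]*np.sin(A),cy+b[:,0]*np.sin(A)+b[:,1]*np.cos(A),np.full(4,z)]
        q=(proj(c,p)-off+.5)*s-.5; cv2.polylines(img,[np.int32(q.round())],True,col,1)
out=[]
c=dict(np.load("wrist1.npz")); im=cv2.resize(c["pixels"][130:230,260:380],None,fx=5,fy=5,interpolation=cv2.INTER_CUBIC)
draw(c,im,.5585,-.1495,11.5,(0,255,0),5,np.array([260,130])); cv2.imwrite("pics/ov1.png",im)
c=dict(np.load("top0.npz")); im=cv2.resize(c["pixels"][120:195,360:420],None,fx=8,fy=8,interpolation=cv2.INTER_CUBIC)
draw(c,im,.5585,-.1495,11.5,(0,255,0),8,np.array([360,120])); cv2.imwrite("pics/ov2.png",im)
E
```

```text
(no output)
```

View pics/ov1.png

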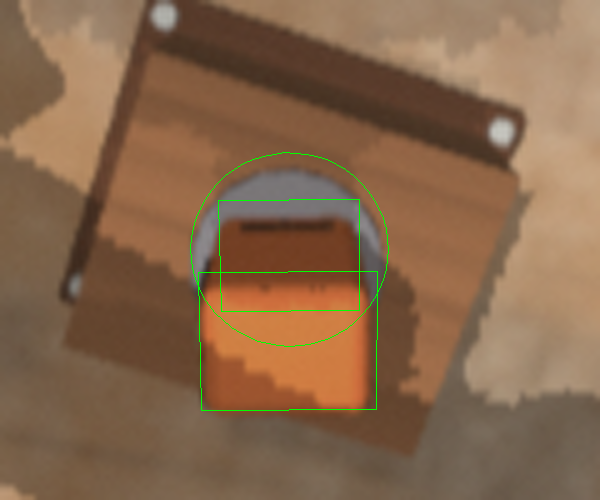

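View pics/ov2.png

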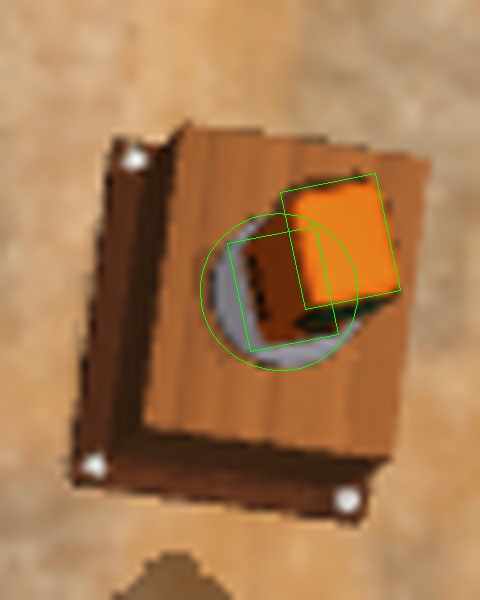

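The overlay puts the meter axis at about (0.558, -0.151), heading about 11°, within 1–2 mm of the model. I'll descend over it and grip.

>>> arm_command([
  [[-0.1,-0.05,-4,0,0,0],[-0.1,-0.05,-7.5,0,0,0.5],[-0.1,-0.05,-10,0,0,0.5],[-0.1,-0.05,-12.5,0,0,0.5],[-0.1,-0.05,-14,0,0,0.5],[-0.1,-0.05,-15.1,0,0,0.5],[-0.1,-0.05,-15.1,0,0,0.5],[-0.1,-0.05,-15.1,0,0,0.5],[-0.1,-0.05,-15.1,0,0,0.5]],
])

```text
clock: 3.5
position: [0.5587, -0.1526, 0.1015]
ee_rot: [-0.547, 0.447, -0.448, 0.548]
ft_force: [0.3, -0.6, -0.2]
grip_width: 0.996
```

```bash
python3 - <<'E'
from h import *
from workcell import manip
c=manip.camera("wrist"); np.savez("wrist2.npz",**c); cv2.imwrite("pics/wrist2.png",c["pixels"])
E
```

```text
(no output)
```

View pics/wrist2.png

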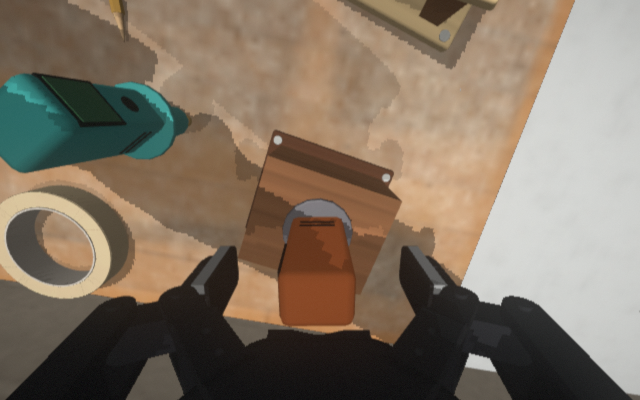

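The meter sits centred between the pads at (317,270). Closing the gripper.

>>> arm_command([
  [[0,0,0,0,0,0],[0,0,0,0,0,0],[0,0,0,0,0,0],[0,0,0,0,0,0],[0,0,0,0,0,0],[0,0,0,0,0,0],[0,0,0,0,0,0],[0,0,0,0,0,0],[0,0,0,0,0,0],[0,0,0,0,0,0]],
], claw=0, newtons=50)

```text
clock: 4.55
position: [0.558, -0.1526, 0.1005]
ee_rot: [-0.547, 0.448, -0.448, 0.547]
ft_force: [-2.2, 0.6, 5.6]
grip_width: 0.37
```

>>> arm_command([
  [[0,0,1,0,0,0],[0,0,3,0,0,0],[0,0,6,0,0,0],[0,0,9,0,0,0],[0,0,12,0,0,0],[0,0,14,0,0,0],[0,0,14,0,0,0],[0,0,14,0,0,0],[0,0,14,0,0,0]],
])

```text
clock: 5.45
position: [0.5574, -0.1522, 0.239]
ee_rot: [0.548, -0.448, 0.447, -0.547]
ft_force: [0.3, 0.1, -1.2]
grip_width: 0.37
```

```bash
python3 - <<'E'
from h import *
from workcell import manip
for n in ("wrist","scene"):
    c=manip.camera(n); np.savez(n+"3.npz",**c); cv2.imwrite(f"pics/{n}3.png",c["pixels"])
E
```

```text
(no output)
```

View pics/wrist3.png

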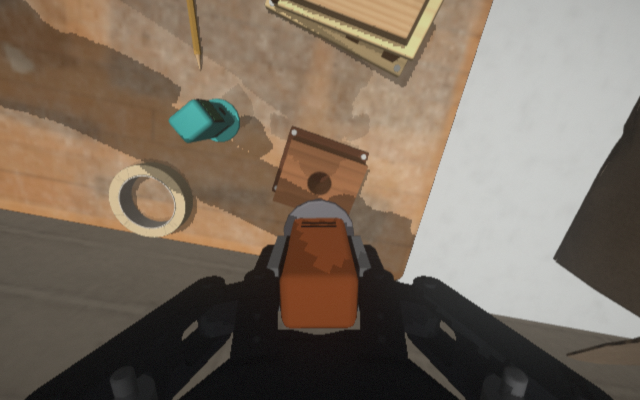

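View pics/scene3.png

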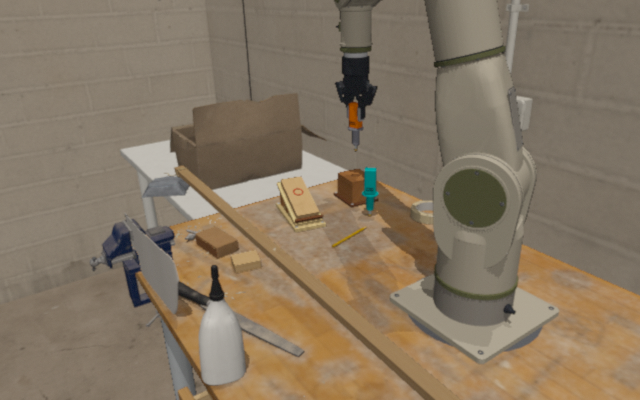

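The lift worked: the stand hole is empty and the meter is held. I check its alignment in the tool with an overlay and compute the hover pose.

```bash
cat >> h.py <<'E'
def meter_pts(o,ox=0.,oz=0.,ty=0.0185):
    """meter model in world, aligned with tool; handle centre ty behind TCP"""
    Rt=R.from_quat(o["ee_rot"]).as_matrix(); p=np.array(o["position"])
    def w(a): # a: tool coordinates offset from handle centre: x,y(along fingers),z
        a=np.atleast_2d(a)+[ox,-ty,oz]; return p+a@Rt.T
    t=np.linspace(0,2*np.pi,60)
    L={}
    for k,y in (("top",-.035),("foot",.035)):
        L[k]=w([[13*.001*a,y,16*.001*b] for a,b in((1,1),(1,-1),(-1,-1),(-1,1))])
    L["flange"]=w(np.c_[.023*np.cos(t),0*t+.040,.023*np.sin(t)])
    L["flangeb"]=w(np.c_[.023*np.cos(t),0*t+.045,.023*np.sin(t)])
    L["barrel"]=w(np.c_[.011*np.cos(t),0*t+.09,.011*np.sin(t)])
    L["axis"]=w([[0,.035,0],[0,.11,0]]); L["tip"]=w([0,.11,0])
    return L
def overlay(c,o,name,box,s,**kw):
    x0,x1,y0,y1=box
    im=cv2.resize(c["pixels"][y0:y1,x0:x1],None,fx=s,fy=s,interpolation=cv2.INTER_CUBIC)
    for k,P in meter_pts(o,**kw).items():
        q=np.int32(((proj(c,P)-[x0,y0]+.5)*s-.5).round())
        cv2.polylines(im,[q],k!="axis",(0,255,0),1)
    cv2.imwrite(name,im)
E
python3 - <<'E'
from h import *
from workcell import manip
o=manip.get_obs(); print(o["clock"],o["position"].round(4) if hasattr(o["position"],"round") else o["position"])
overlay(dict(np.load("wrist3.npz")),o,"pics/ov3.png",(250,390,190,340),4,ox=-.001)
overlay(dict(np.load("scene3.npz")),o,"pics/ov4.png",(320,390,90,160),8,ox=-.001)
M=R.from_quat(o["ee_rot"]).as_matrix(); print(M.round(4))
e=np.radians(-13.8); n=np.array([-np.sin(np.radians(20))*np.cos(e),-np.sin(np.radians(20))*np.sin(e),np.cos(np.radians(20))])
ring=np.array([.56,.0468,.0723])
q=R.from_rotvec(np.radians([-4.77,-19.42,0])); M2=q.as_matrix()@M; print(n,-M2[:,1])
for clr in (.03,.0,-.006):
    tcp=ring+n*(.0915+clr)+M2[:,0]*.001
    print(clr,((tcp-o["position"])*100).round(2))
E
```

```text
5.55 [ 0.5575 -0.1523  0.2392]
[[ 1.981e-01 -1.800e-03  9.802e-01]
 [-9.802e-01  1.000e-04  1.981e-01]
 [-4.000e-04 -1.000e+00 -1.800e-03]]
[-0.33214749  0.08158325  0.93969262] [-0.3303701   0.08151809  0.94032462]
0.03 [-3.76 20.8  -5.25]
0.0 [-2.77 20.56 -8.07]
-0.006 [-2.57 20.51 -8.64]
```

View pics/ov3.png

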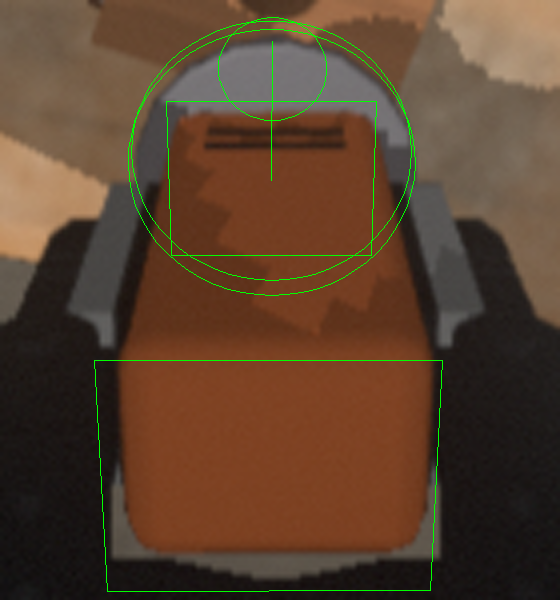

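View pics/ov4.png

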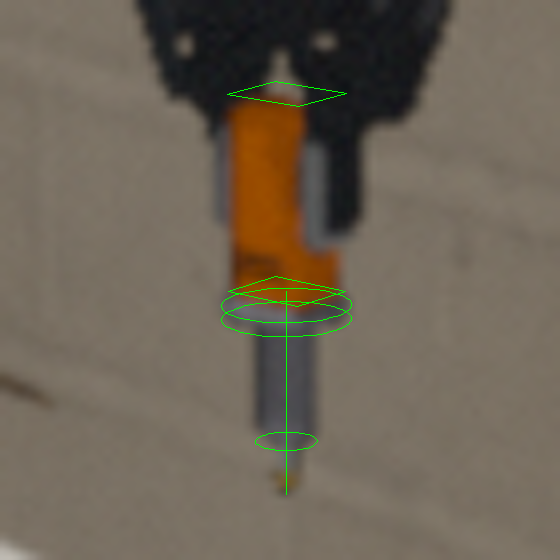

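>>> arm_command([
  [[-1,4,1,0,0,0],[-2,8,1,-1,-4,0],[-3,12,0,-2,-8,0],[-3.8,16,-1,-3,-12,0],[-3.8,19,-2,-4,-16,0],[-3.8,20.9,-3,-4.77,-19.42,0],[-3.8,20.9,-4,-4.77,-19.42,0],[-3.8,20.9,-5.2,-4.77,-19.42,0],[-3.8,20.9,-5.2,-4.77,-19.42,0],[-3.8,20.9,-5.2,-4.77,-19.42,0],[-3.8,20.9,-5.2,-4.77,-19.42,0],[-3.8,20.9,-5.2,-4.77,-19.42,0]],
])

```text
clock: 6.75
position: [0.5204, 0.0561, 0.1888]
ee_rot: [-0.486, 0.33, -0.552, 0.592]
ft_force: [0.7, -0.4, -0.8]
grip_width: 0.373
```

```bash
python3 - <<'E'
from h import *
from workcell import manip
o=manip.get_obs(); print(o["clock"],o["position"],o["ft_force"],o["joint_pos"])
M=R.from_quat(o["ee_rot"]).as_matrix(); print(M.round(4))
for n in ("wrist","scene","top"):
    c=manip.camera(n); np.savez(n+"4.npz",**c); cv2.imwrite(f"pics/{n}4.png",c["pixels"]); print(manip.get_obs()["ft_force"])
overlay(dict(np.load("scene4.npz")),o,"pics/ov5.png",(260,340,120,230),5)
overlay(dict(np.load("wrist4.npz")),o,"pics/ov6.png",(240,400,140,340),3)
L=meter_pts(o); n=-M[:,1]; ring=np.array([.56,.0468,.0723]); d=L["tip"][0]-ring; print('tip-ring along n',d@n,'lateral',d-n*(d@n))
E
```

```text
6.75 [0.52043945 0.05609912 0.18881466] [ 0.70235261 -0.42019115 -0.77568676] [-0.75681209 -0.1191075   0.41984524  2.08135994  0.30376531  0.89317479
 -0.29264615]
[[ 0.172   0.3326  0.9273]
 [-0.9743 -0.0816  0.21  ]
 [ 0.1455 -0.9395  0.31  ]]
[ 0.55865117  0.59388171 -1.3580753 ]
[ 0.58028974  0.46513745 -0.9778989 ]
[-0.81296679  0.55347831 -1.41932358]
tip-ring along n 0.03188585462811206 lateral [ 0.00147144 -0.00077254  0.00058793]
```

View pics/ov5.png

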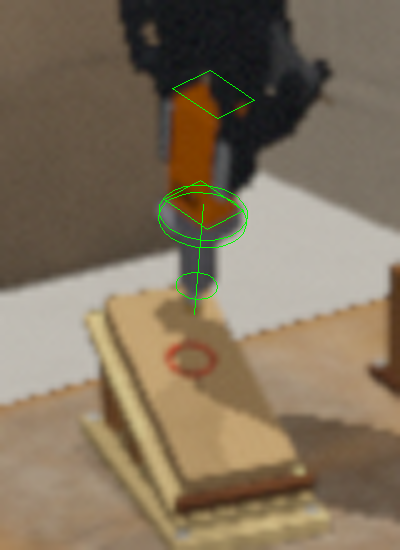

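View pics/ov6.png

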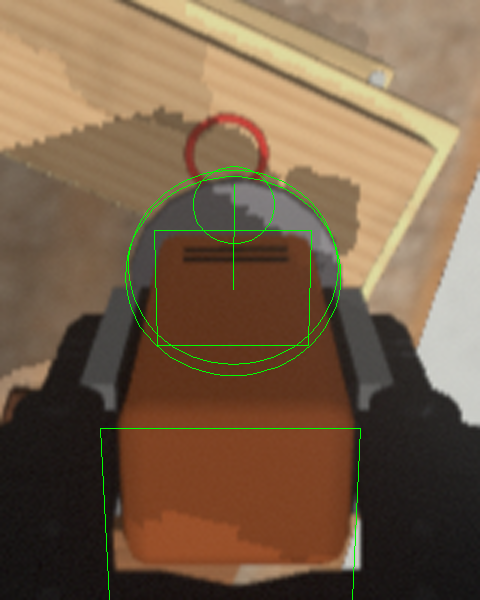

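The scene crop shows the tip at about (195,312), above the ring at (190,358). The wrist crop shows the ring at (227,157), just beyond the flange. I check where each view says the axis meets the board.

```bash
python3 - <<'E'
from h import *
from workcell import manip
o=manip.get_obs(); L=meter_pts(o); M=R.from_quat(o["ee_rot"]).as_matrix(); n=-M[:,1]; tip=L["tip"][0]
ring=np.array([.56,.0468,.0723])
hit=tip-n*((tip-ring)@n)
for nm,box,s in (("scene",(260,120),5),("wrist",(240,140),3),("top",None,1)):
    c=dict(np.load(nm+"4.npz")); off=np.array(box) if box else 0
    for k,p in (("ring",ring),("hit",hit),("tip",tip)): print(nm,k,proj(c,p)[0].round(1),((proj(c,p)[0]-off)*s).round(0))
    h=cv2.cvtColor(c["pixels"],cv2.COLOR_BGR2HSV); red=((h[...,0]<6)|(h[...,0]>172))&(h[...,1]>120)
    pr=proj(c,ring)[0]; w=25; yy,xx=np.nonzero(red); k=np.hypot(xx-pr[0],yy-pr[1])<w; 
    if k.sum()>5: print('  red',k.sum(),xx[k].min(),xx[k].max(),yy[k].min(),yy[k].max(),cv2.fitEllipse(np.float32(np.c_[xx[k],yy[k]])))
    W=cloud(c).reshape(-1,3); W=W[np.isfinite(W[:,2])]; d=(W-ring); t=d@n; lat=np.linalg.norm(d-np.outer(t,n),axis=1)
    kk=(lat<.045)&(lat>.008)&(abs(t)<.012); P=W[kk]
    for _ in range(5):
        ce=P.mean(0); nn=np.linalg.svd(P-ce)[2][2]; nn*=np.sign(nn[2]); r=(P-ce)@nn; P=P[abs(r)<max(2*r.std(),.001)]
    print('  plane',len(P),nn.round(3),'ring off along n',((ce-ring)@n).round(4),'angle to axis',np.degrees(np.arccos(nn@n)).round(2))
E
```

```text
scene ring [297.6 191.6] [188. 358.]
scene hit [297.5 191.3] [188. 356.]
scene tip [298.3 182.5] [192. 312.]
  plane 385 [-0.331  0.093  0.939] ring off along n 0.0008 angle to axis 0.66
wrist ring [316.3 190.4] [229. 151.]
wrist hit [317.4 191.1] [232. 153.]
wrist tip [317.3 200.4] [232. 181.]
  red 123 302 328 178 201 ((314.99713134765625, 191.073974609375), (24.39491081237793, 25.248998641967773), 94.86504364013672)
  plane 3209 [-0.334  0.082  0.939] ring off along n -0.0 angle to axis 0.09
top ring [310.  155.4] [310. 155.]
top hit [310.2 154.9] [310. 155.]
top tip [308.9 157.1] [309. 157.]
  red 12 308 315 150 155 ((311.56646728515625, 153.1999969482422), (5.384228706359863, 8.02780532836914), 128.3612060546875)
  plane 362 [-0.335  0.072  0.94 ] ring off along n -0.0006 angle to axis 0.58
```

>>> arm_command([
  [[0.2,0.0,-0.9,0,0,0],[0.5,0.0,-1.6,0,0,0],[0.7,-0.1,-2.2,0,0,0],[0.8,-0.1,-2.6,0,0,0],[0.8,-0.1,-2.6,0,0,0],[0.8,-0.1,-2.6,0,0,0],[0.8,-0.1,-2.6,0,0,0],[0.8,-0.1,-2.6,0,0,0]],
])

```text
clock: 7.7
position: [0.5281, 0.0556, 0.1626]
ee_rot: [-0.486, 0.33, -0.552, 0.592]
ft_force: [-0.3, -0.0, -1.5]
grip_width: 0.371
```

```bash
cat > chk.py <<'E'
from h import *
from workcell import manip
import sys
def chk():
    o=manip.get_obs(); L=meter_pts(o); M=R.from_quat(o["ee_rot"]).as_matrix(); n=-M[:,1]; tip=L["tip"][0]
    ring=np.array([.56,.0468,.0723]); d=tip-ring
    n0=np.array([-.3321,.0816,.9397])
    print(o["clock"],'gap mm',(d@n0*1000).round(2),'lat',((d-n0*(d@n0))*1000).round(1),'F',np.round(o["ft_force"],2),'Fn',(o["ft_force"]@n0).round(2),'ang',np.degrees(np.arccos(n@n0)).round(2),'grip',o["grip_width"])
    return o
if __name__=="__main__":
    for i in range(4):
        o=chk(); c=manip.camera("scene")
    cv2.imwrite(f"pics/s{sys.argv[1]}.png",cv2.resize(c["pixels"][130:220,260:340],None,fx=6,fy=6,interpolation=cv2.INTER_CUBIC))
    np.savez(f"s{sys.argv[1]}.npz",**c)
E
python3 chk.py a
```

```text
7.7 gap mm 4.69 lat [ 0.1  1.  -0.1] F [-0.29 -0.   -1.55] Fn -1.36 ang 0.22 grip 0.3707441355374113
7.75 gap mm 4.67 lat [ 0.1  1.  -0.1] F [-0.29 -0.22 -0.83] Fn -0.7 ang 0.22 grip 0.3677197422044626
7.8 gap mm 4.63 lat [ 0.   1.  -0.1] F [ 0.11  0.58 -0.99] Fn -0.92 ang 0.22 grip 0.37019724205981963
7.85 gap mm 4.59 lat [-0.   0.9 -0.1] F [ 0.38  0.66 -0.89] Fn -0.91 ang 0.22 grip 0.3661102533324837
```

View pics/sa.png

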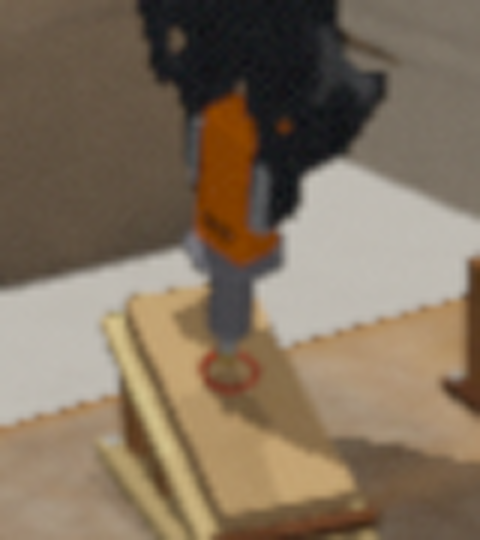

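>>> arm_command([
  [[0.05,-0.05,-0.15,0,0,0],[0.1,-0.1,-0.28,0,0,0],[0.1,-0.1,-0.28,0,0,0],[0.1,-0.1,-0.28,0,0,0],[0.1,-0.1,-0.28,0,0,0]],
])

```text
clock: 8.4
position: [0.529, 0.0545, 0.1595]
ee_rot: [-0.486, 0.33, -0.552, 0.592]
ft_force: [0.3, -1.2, -2.0]
grip_width: 0.368
```

```bash
python3 chk.py b
```

```text
8.4 gap mm 1.38 lat [-0.2  0.1 -0.1] F [ 0.31 -1.19 -1.96] Fn -2.04 ang 0.22 grip 0.3679371833318721
8.45 gap mm 1.44 lat [-0.1  0.2 -0.1] F [-0.05  0.71 -0.8 ] Fn -0.68 ang 0.22 grip 0.36629125142311714
8.5 gap mm 1.44 lat [-0.1  0.2 -0. ] F [ 0.15  0.07 -2.17] Fn -2.08 ang 0.22 grip 0.37189526753253804
8.55 gap mm 1.45 lat [-0.1  0.2 -0.1] F [ 0.16 -0.1  -0.83] Fn -0.85 ang 0.22 grip 0.37156075390689774
```

Still free of contact. I step in by about 3 mm.

>>> arm_command([
  [[0.05,-0.01,-0.15,0,0,0],[0.1,-0.03,-0.28,0,0,0],[0.1,-0.03,-0.28,0,0,0],[0.1,-0.03,-0.28,0,0,0],[0.1,-0.03,-0.28,0,0,0]],
])

```text
clock: 9.1
position: [0.5301, 0.0543, 0.1569]
ee_rot: [-0.486, 0.33, -0.552, 0.592]
ft_force: [0.6, 0.8, 1.1]
grip_width: 0.373
```

```bash
sed -i 's/range(4)/range(8)/' chk.py; python3 chk.py c
```

```text
9.1 gap mm -1.49 lat [-0.   0.2 -0. ] F [0.58 0.8  1.12] Fn 0.93 ang 0.22 grip 0.3733747918193124
9.15 gap mm -1.49 lat [ 0.   0.2 -0. ] F [-0.01  0.54  0.38] Fn 0.4 ang 0.22 grip 0.36576183436921583
9.2 gap mm -1.51 lat [-0.   0.2 -0. ] F [-0.61  0.62  0.05] Fn 0.3 ang 0.22 grip 0.36877725272430173
9.25 gap mm -1.51 lat [-0.   0.1 -0. ] F [0.21 0.21 1.33] Fn 1.2 ang 0.22 grip 0.3688099080922063
9.3 gap mm -1.51 lat [-0.   0.2 -0. ] F [1.29 0.88 0.19] Fn -0.18 ang 0.22 grip 0.37019574084710605
9.35 gap mm -1.51 lat [-0.   0.1 -0. ] F [0.87 0.01 0.52] Fn 0.2 ang 0.22 grip 0.37073784618035494
9.4 gap mm -1.52 lat [-0.   0.2 -0. ] F [-0.19  0.36  0.1 ] Fn 0.18 ang 0.22 grip 0.3705630245962182
9.45 gap mm -1.54 lat [-0.   0.1 -0. ] F [-0.12  0.83  0.33] Fn 0.42 ang 0.22 grip 0.3689777411022299
```

Contact force is about 1.6 N at 1.5 mm of press, which agrees with the spring. 4.5 mm more to go.

>>> arm_command([
  [[0.05,-0.01,-0.14,0,0,0],[0.1,-0.03,-0.28,0,0,0],[0.15,-0.04,-0.42,0,0,0],[0.15,-0.04,-0.42,0,0,0],[0.15,-0.04,-0.42,0,0,0],[0.15,-0.04,-0.42,0,0,0],[0.15,-0.04,-0.42,0,0,0]],
])

```text
clock: 10.2
position: [0.5315, 0.0539, 0.1526]
ee_rot: [-0.486, 0.33, -0.552, 0.592]
ft_force: [-0.2, 1.0, 1.6]
grip_width: 0.368
```

```bash
sed -i 's/range(8)/range(14)/' chk.py; python3 chk.py d; python3 - <<'E'
from h import *
from workcell import manip
o=manip.get_obs()
c=manip.camera("wrist"); overlay(c,o,"pics/ov7.png",(240,400,140,340),3)
E
```

```text
10.2 gap mm -5.98 lat [-0.   0.1 -0. ] F [-0.16  0.99  1.57] Fn 1.61 ang 0.22 grip 0.36833200889272455
10.25 gap mm -6.0 lat [-0.1  0.1 -0. ] F [-0.99  0.52  2.15] Fn 2.4 ang 0.22 grip 0.37248587953014056
10.3 gap mm -5.99 lat [-0.   0.1 -0. ] F [-1.44  0.89  2.  ] Fn 2.43 ang 0.22 grip 0.3694467808806534
10.35 gap mm -5.99 lat [-0.   0.1 -0. ] F [-1.25  0.81  2.41] Fn 2.75 ang 0.22 grip 0.3688321959713424
10.4 gap mm -6.02 lat [-0.   0.1 -0. ] F [-1.6   1.47  1.34] Fn 1.91 ang 0.22 grip 0.37049149009871657
10.45 gap mm -6.02 lat [-0.1  0.1 -0. ] F [0.26 1.77 2.15] Fn 2.08 ang 0.22 grip 0.36747656435931514
10.5 gap mm -6.04 lat [-0.1  0.1 -0. ] F [0.35 1.55 1.11] Fn 1.05 ang 0.22 grip 0.36693293968113194
10.55 gap mm -6.01 lat [-0.   0.1 -0. ] F [-0.3   0.64  2.44] Fn 2.44 ang 0.22 grip 0.36916191772858153
10.6 gap mm -6.02 lat [-0.1  0.1 -0. ] F [-0.42  0.72  2.42] Fn 2.47 ang 0.22 grip 0.3730427190393511
10.65 gap mm -6.04 lat [-0.1  0.1 -0. ] F [-0.49  1.52  2.22] Fn 2.37 ang 0.22 grip 0.3736608045191904
10.7 gap mm -6.05 lat [-0.1  0.1 -0. ] F [0.85 1.86 2.13] Fn 1.87 ang 0.22 grip 0.36836778540970666
10.75 gap mm -6.04 lat [-0.1  0.1 -0. ] F [-0.58  0.93  2.13] Fn 2.27 ang 0.22 grip 0.36861022536752164
10.8 gap mm -6.02 lat [-0.1  0.1 -0. ] F [-0.55  1.3   2.78] Fn 2.9 ang 0.22 grip 0.37214590165761285
10.85 gap mm -6.05 lat [-0.1  0.1 -0. ] F [0.11 1.39 2.53] Fn 2.46 ang 0.22 grip 0.36881565607278866
```

View pics/sd.png

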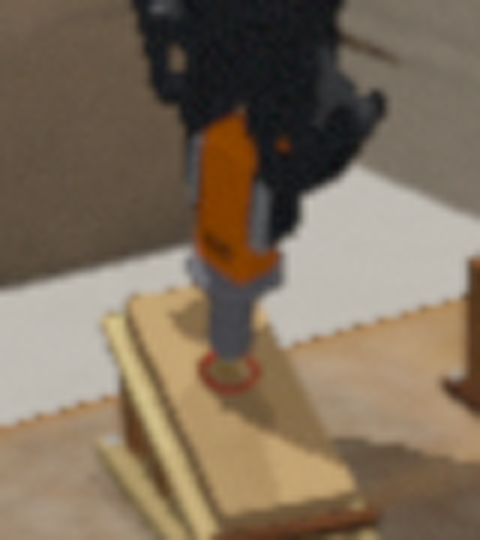

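View pics/ov7.png

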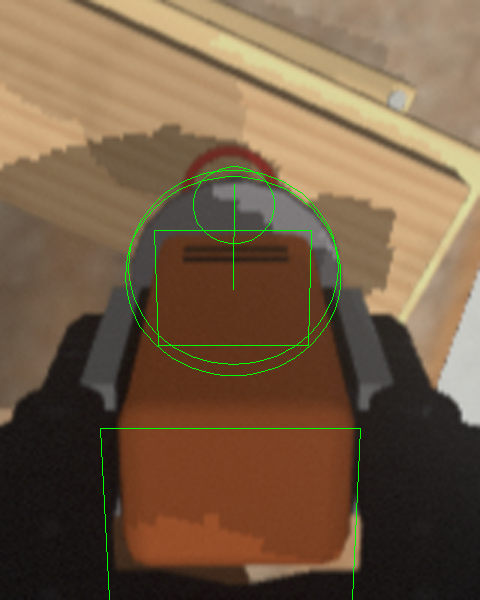

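```bash
python3 - <<'E'
from h import *
from workcell import manip
o=manip.get_obs()
c=dict(np.load("sd.npz")); overlay(c,o,"pics/ov8.png",(270,325,140,205),9)
c=manip.camera("top"); cv2.imwrite("pics/top5.png",c["pixels"])
E
```

```text
(no output)
```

View pics/ov8.png

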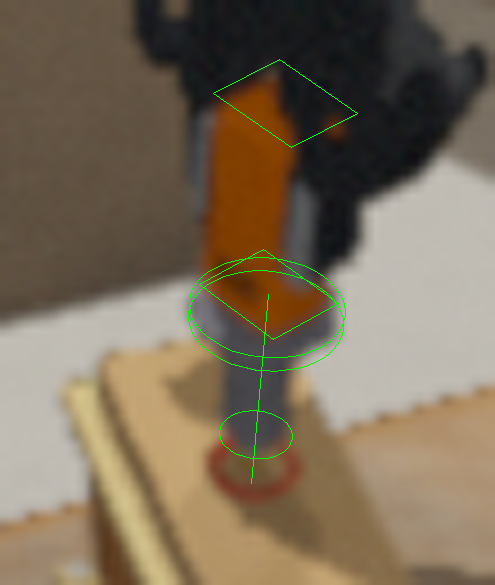

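View pics/top5.png

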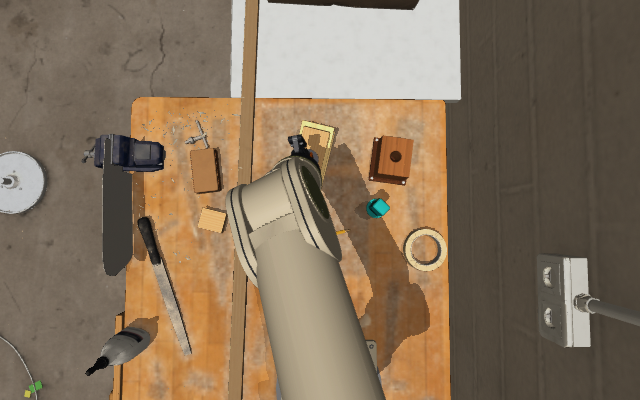

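The scene overlay matches the meter model with the tip in the ring at (254,468). The top view shows the holder empty and the bystanders where they were. Everything is steady, so I'm handing in.

```bash
python3 - <<'E'
from chk import chk
from workcell import manip
chk(); print(manip.hand_in())
E
```

```text
11.0 gap mm -6.05 lat [-0.1  0.  -0. ] F [-0.32  1.51  2.2 ] Fn 2.29 ang 0.22 grip 0.3699382120971447
the job is handed in; nothing more can be done
None
```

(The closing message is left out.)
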